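# Test the conveyor's latching stop button

## Task

Test the conveyor's stop button, the wide mushroom with a raised bar on its head: with a fingertip press it straight in until it stays down by itself and take the finger off, then push the bar round clockwise (seen from above) until the button is released and pops all the way up, and leave it. Nothing is to be lifted: keep both button boxes where they stand, do not press the start button on the other box, and leave the things lying around alone.

Things in the scene. Friction and masses are not known exactly. Their poses are not given: they have to be found in the camera images.
- stop_bar (a point): top centre of the grey bar on the black mushroom stop button, on the button's axis, 136 mm above the bench when up; moves with it. Bar: 66 mm long along this x, 12 mm wide along y, straight sided, across the head; z up. Head: 64 mm wide, its low dome 20 mm below this point at the axis, 23 mm below it 25 mm out, rim 29 to 40 mm below. A white tick marks the bar's +x end; either end may be pushed
- stop_press (a joint): how far the stop button is in, m: 0 up, 0.012 hard stop. Takes 5 N to start, about 13 N to go all the way; beyond about 0.009 it latches and, let go, stays at about 0.0085 until turned. Freed, it springs up to 0 by itself, so leave it 9 mm to rise
- stop_turn (a joint): turn of the stop button's head, rad: 0 at rest, grows clockwise seen from above, stop at 0.9; it cannot turn the other way. When latched, turning it to 0.5 to 0.6 frees the latch. A spring turns it back to 0 when let go; about 0.1 N m (3 to 4 N at 25 mm from the axis) turns it
- stop_box: the box that carries the stop button: grey metal, 140 (x) by 120 (y) by 74 mm high, 1.6 kg, loose on four rubber feet. Origin at the centre of its underside; the button's axis goes through it, above a round metal collar of 76 mm diameter, top 80 mm above the bench. At rest the bar lies along the box's x
- start_box_mid (a point): centre of a second, like box, 140 by 120 by 74 mm, loose, 39 mm above the bench; it bears only the small start button. Not to be moved
- start (a joint): how far the start button is pressed, m (0 up, 0.006 down): a small flat round button of 28 mm diameter in the middle of the second box, its top 92 mm above the bench. Not to be pressed
- brush_grip (a point): on the handle of a white hand brush lying to the left of the boxes (+y), under 40 mm high. Not to be moved
- jar_mid (a point): centre of a round jar, 60 mm diameter, 75 mm high, beyond the boxes. Not to be moved
- plug_mid (a point): centre of a blue connector plug, 92 by 34 by 36 mm, lying beyond the boxes. Not to be moved
There are look-alikes about, which are no part of the job. Leave any brown or purple look-alike of the stop_box alone.

How it is judged (in metres and radians):
On the way, in this order (a step that is already met when the one before it is completed fails the run):
1. the stop button is latched in with the finger off it (value of joint stop_press above 0.0065 m and contact force between the fingers and stop_box below 0.3 N), for 0.2 s.
2. the button is turned clockwise (value of joint stop_turn above 0.35 rad), for 0.02 s.
3. the button has popped up (value of joint stop_press below 0.002 m), for 0.2 s.
At the end, for the whole second after the job is handed in: The stop button is up (within 2 mm), its head turned back to rest (within 0.1 rad), its box still and upright and within 20 mm of where it stood, the start button up (value of joint each of stop_press, start below 0.002 m and value of joint stop_turn below 0.1 rad and linear speed of stop_box below 0.01 m/s and distance of stop_box from where it was at the start of the episode below 0.02 m and angle between stop_box's own z axis and vertical below 0.05 rad); the robot touches nothing.
It fails at once if the stop box is lifted, tipped or shoved away (distance of stop_box from where it was at the start of the episode above 0.02 m or height (world z) of stop_box above 0.008 m or angle between stop_box's own z axis and vertical above 0.12 rad).
It fails at once if the start button is pressed (value of joint start above 0.003 m).
It fails at once if a bystander is moved or lifted (distance of start_box_mid from where it was at the start of the episode above 0.02 m or distance of any of brush_grip, jar_mid, plug_mid from where it was at the start of the episode above 0.025 m).
It also fails if it takes over 35 s, if anything falls off the work surface, if the arm or the gripper's body presses on something with over 40 N, if the wrist force passes 120 N, or if a joint passes its speed limit or range.

## Robot

A 6-joint arm with a two-finger parallel gripper is mounted at the origin on the work surface. World frame = base frame: x ahead of the robot, y to its left, z up, the work surface at z = 0. Lengths are in m, angles in degrees, forces in N, time in s.
With the tool pointing down it reaches from about 0.35 to 0.925 m from the base axis. Payload 6.4 kg.
Tool frame: the origin (TCP) lies between the finger pads; the fingertips stand 22 mm ahead of it and the grasp point (between the pads) lies 3 mm ahead of it; x points along the fingers, y is the direction in which the jaws open and shut, and the axes are right-handed (so a half turn about x gives the same grasp; the last joint's range is limited). The gripper opens to 94 mm and grips with 3 to 60 N. Pads are 16 mm wide; open, the fingers measure 119 mm over their backs; the gripper's body (75 mm by 177 mm) begins 78 mm behind the grasp point.
Start: joints at [60.441, 14.043, 89.255, -0, 76.702, -9.975], TCP at [0.218, 0.612, 0.227] pointing down, gripper open.
Joint ranges: [-179.41, 179.41], [-58.25, 129.5], [7.25, 145.43], [-54.29, 234.29], [11.92, 165.04], [-157.13, 157.13]. Speed limits (degrees/s): [147.25, 147.25, 180, 180, 180, 180].

## Interface

Orientations are given as a 3x3 rotation matrix whose columns are the frame's x, y, z axes.
In Python, from workcell import manip gives the robot as it stands.
- The arm moves only by the tool play_rows, never from a script. Its argument "increments" is a list of rows, each an object of numbers: "rx", "ry", "rz": the turn, a rotation vector about the tool's x, y, z in rad; "dx", "dy", "dz": the shift along the tool's x, y, z in cm; "gripper": the closure, from -1 (fully open) to 1 (shut). A call has 1 to 12 rows; each row is the pose to reach, as a shift and turn from the pose commanded when the call began, along the tool's axes at that moment; what a row does not reach only later rows make up. A row lasts 1/12 s, in which the tool goes at most 41.7 mm and 7.16 degrees, less where a joint would pass 70% of its speed; a pose out of reach is approached as far as the arm can. A call with a gripper value outside its range is refused whole. The fingers move at their own pace and stop on an object; "squeeze" is the grip in N (left out, the last holds). Time passes only in rows, so rows that repeat a pose let the fingers close. It gives the time, the measured TCP pose, the force and the opening at its end, in the units of the state.
- manip.get_obs(): the state, without advancing time (a new reading comes with each control period).
- manip.get_image(name): name is "side" or "top"; returns a dict with "frame" (400x640x3 uint8, blue, green, red), "depth" (400x640 float32, m along the optical axis (not along the pixel's ray), 0 where there is no reading), "mtx" (3x3 intrinsics, pixels), "dist" ([k1, k2, p1, p2, k3] as OpenCV has them; the pictures are not rectified), "extrinsics" (4x4, takes a point from camera to world coordinates). Camera axes: x right, y up, looking along -z (the intrinsics and any distortion apply to the point x, -y, -z); pixel columns grow to the right and rows downward; lengths in m; the calibration is good to about 2 mm. A picture is of the moment at which its call begins.
- manip.sign_off(): hands the job in, once; it reports no verdict.
Trained networks look in a picture, given as the dict that the camera call returned (one of the last four; its "shot" number tells which), for a name from the list of things; names that differ only in an ending like _2 or _b are one class to them, and where a whole thing is asked for, a point or a joint stands for the part that bears it (a point fixed in the world has none). Each returns a list of dicts, best first, with "p" (0 to 1); they miss things now and then, are a little off and sometimes report something else, mostly with a low value. They report only what shows in the picture. A call takes as long as a camera call. They do not tell look-alikes from the thing itself.
- manip.search_frame(picture, name): "centre" ([x, y, z] in m, in world coordinates, good to about 4 mm: the middle of the surface that is visible of it).
- manip.cut_out(picture, name): "region" (400x640 bool, what is visible of it).
The state is a dict: "time": time; "q": joint angles; "joint_velocities": joint speeds; "joint_torque": joint torques, N m; "position": TCP position; "tcp_rot": TCP orientation; "contact_force": force on the tool from outside, world axes, zero at the start; "wrist_torque": the same for the moment, N m; "width": opening from 0.0 (shut) to 1.0 (fully open).
Only numpy, scipy, OpenCV 4.12 (cv2) and the standard library are available. Lean on these libraries where they do the work, as an engineer would, in place of code of your own. Each camera call takes 0.05 s, during which the arm holds its last target.

## Working session

There is one attempt and no reset: what is moved stays moved. The work goes in short steps, Python scripts to look and compute and a tool call to move; the robot and the scene stay as the last step left them, time stands still between calls to the robot, and variables do not carry over. Pictures are saved under pics/ and viewed, and the job is handed in when it is done.

Besides the shell and the picture viewer there is one more tool, called by a JSON object that holds its "api" and its "payload". play_rows: Moves the arm, as the interface text tells. Its arguments: {"type":"object","properties":{"increments":{"type":"array","items":{"type":"object","properties":{"rx":{"type":"number"},"ry":{"type":"number"},"rz":{"type":"number"},"dx":{"type":"number"},"dy":{"type":"number"},"dz":{"type":"number"},"gripper":{"type":"number"}}}},"squeeze":{"type":"number"}},"required":["increments"]}

```bash
mkdir -p pics; ls; cat > h.py <<'E'
import numpy as np,cv2
from workcell import manip
def world(im,u,v,d=None):
    if d is None: d=im['depth'][int(v),int(u)]
    p=cv2.undistortPoints(np.array([[[u,v]]],float),np.array(im['mtx']),np.array(im['dist']))[0,0]
    return (np.array(im['extrinsics'])@np.array([p[0]*d,-p[1]*d,-d,1]))[:3]
E
python3 - <<'E'
from h import *
for n in('top','side'):
    im=manip.get_image(n); cv2.imwrite(f'pics/{n}0.png',im['frame']); np.save(f'/tmp/{n}0.npy',im,allow_pickle=True)
    for t in('stop_bar','stop_box','start_box_mid','start','jar_mid','plug_mid','brush_grip'):
        print(n,t,[(np.round(r['centre'],3),round(r['p'],2)) for r in manip.search_frame(im,t)])
o=manip.get_obs();print(o)
E
```

```text
pics
top stop_bar [(array([0.325, 0.145, 0.112]), 0.79), (array([0.762, 0.338, 0.116]), 0.79), (array([0.552, 0.127, 0.115]), 0.74)]
top stop_box [(array([0.549, 0.125, 0.072]), 0.96), (array([0.331, 0.143, 0.075]), 0.89), (array([0.745, 0.33 , 0.076]), 0.58), (array([ 0.544, -0.193,  0.077]), 0.17)]
top start_box_mid [(array([ 0.547, -0.195,  0.075]), 0.64), (array([0.776, 0.138, 0.033]), 0.57)]
top start [(array([ 0.548, -0.199,  0.097]), 0.66)]
top jar_mid [(array([ 0.775, -0.115,  0.075]), 0.92)]
top plug_mid [(array([ 0.549, -0.198,  0.096]), 0.24)]
top brush_grip [(array([ 0.546, -0.195,  0.076]), 0.72), (array([0.548, 0.383, 0.021]), 0.59)]
side stop_bar [(array([0.322, 0.136, 0.115]), 0.74), (array([0.754, 0.334, 0.111]), 0.71), (array([0.544, 0.117, 0.111]), 0.65)]
side stop_box [(array([0.522, 0.104, 0.068]), 0.92), (array([0.312, 0.107, 0.072]), 0.91), (array([0.732, 0.315, 0.072]), 0.75)]
side start_box_mid [(array([ 0.529, -0.222,  0.078]), 0.97), (array([0.542, 0.116, 0.113]), 0.57)]
side start [(array([ 0.548, -0.209,  0.095]), 0.52)]
side jar_mid [(array([ 0.765, -0.1
[... 270 characters left out ...]
.67026986e+01, -9.97533601e+00]), 'joint_velocities': array([-0.03003312,  0.06224995,  0.0161746 ,  0.03140054, -0.00890637,
       -0.03782305]), 'joint_torque': array([ 6.71726484e-04, -4.15807843e+01, -3.14855754e+01,  6.84511196e-02,
        2.88909290e-02, -4.61313846e-05]), 'position': array([0.21787325, 0.61240636, 0.22750037]), 'tcp_rot': array([[ 5.32043959e-05,  3.35169381e-01,  9.42157886e-01],
       [ 2.52324173e-05,  9.42157887e-01, -3.35169383e-01],
       [-9.99999998e-01,  4.16054055e-05,  4.16698075e-05]]), 'contact_force': array([ 0.70357874, -0.1381142 ,  0.99360975]), 'wrist_torque': array([-7.16674572e-05,  4.36059847e-02, -4.62905384e-02]), 'width': 1.000331733231805}
```

View pics/top0.png

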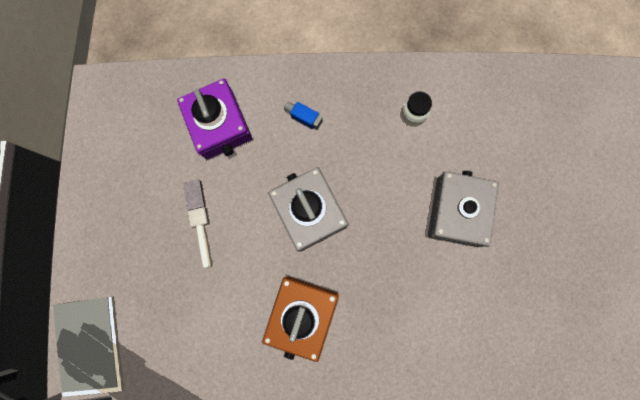

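View pics/side0.png

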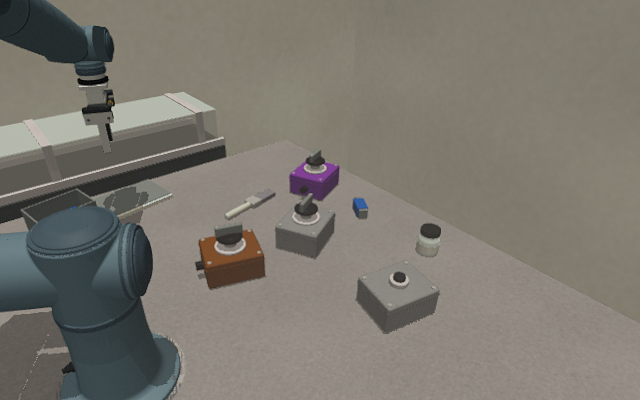

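The grey stop box is at about (308,208) in the top picture, with its bar running from upper left to lower right. The start box is at (468,208). The purple and orange-brown boxes are the look-alikes. Next I'll measure the bar accurately.

```bash
python3 - <<'E'
from h import *
im=np.load('/tmp/top0.npy',allow_pickle=True).item()
f=im['frame'][155:260,255:360]; cv2.imwrite('pics/topz.png',cv2.resize(f,None,fx=5.5,fy=5.5,interpolation=cv2.INTER_CUBIC))
# points by height
V,U=np.mgrid[155:260,255:360]; P=np.array([world(im,u,v) for u,v in zip(U.ravel(),V.ravel())])
for lo,hi in((.125,.15),(.098,.12),(.07,.078)):
    m=(P[:,2]>lo)&(P[:,2]<hi); q=P[m]; 
    c,s,a=cv2.minAreaRect(q[:,:2].astype(np.float32)*1000)
    _,_,w=np.linalg.svd(q[:,:2]-q[:,:2].mean(0));print(lo,m.sum(),q.mean(0),np.median(q[:,2]),c,s,a,np.degrees(np.arctan2(w[0,1],w[0,0])))
print(im['mtx'],im['extrinsics'])
s=np.load('/tmp/side0.npy',allow_pickle=True).item()
cv2.imwrite('pics/sidez.png',cv2.resize(s['frame'][185:260,265:345],None,fx=7,fy=7,interpolation=cv2.INTER_CUBIC))
V,U=np.mgrid[185:260,265:345]; P=np.array([world(s,u,v) for u,v in zip(U.ravel(),V.ravel())])
m=(P[:,2]>.127)&(P[:,2]<.15)&(abs(P[:,0]-.55)<.06)&(abs(P[:,1]-.125)<.06);q=P[m];print(m.sum(),q.mean(0),q[:,2].max(),cv2.minAreaRect(q[:,:2].astype(np.float32)*1000))
E
```

```text
0.125 209 [0.55291695 0.12824237 0.13496101] 0.1349761334086268 (553.4893188476562, 128.49012756347656) (65.38944244384766, 11.934563636779785) 27.079484939575195 -153.2540831802597
0.098 600 [0.55226045 0.12821594 0.11159546] 0.1121862854590644 (553.4171142578125, 128.3854522705078) (61.934303283691406, 62.613990783691406) 89.22490692138672 -64.26791817209147
0.07 2685 [0.55110848 0.12766875 0.07359026] 0.07355679471836751 (553.3652954101562, 128.12405395507812) (139.45050048828125, 118.89451599121094) 26.723493576049805 -152.21696442887477
[[391.45963069   0.         327.08039232]
 [  0.         391.45963069 197.59356286]
 [  0.           0.           1.        ]] [[-0.01102378  0.98688737 -0.16103354  0.44266832]
 [-0.99969309 -0.0144503  -0.02012266  0.07144447]
 [-0.02218578  0.16076229  0.98674377  0.87759437]
 [ 0.          0.          0.          1.        ]]
81 [0.5505406  0.12496492 0.132928  ] 0.13791734216046392 ((554.58935546875, 127.6616439819336), (66.57894897460938, 12.4324312210083), 27.633724212646484)
```

View pics/topz.png

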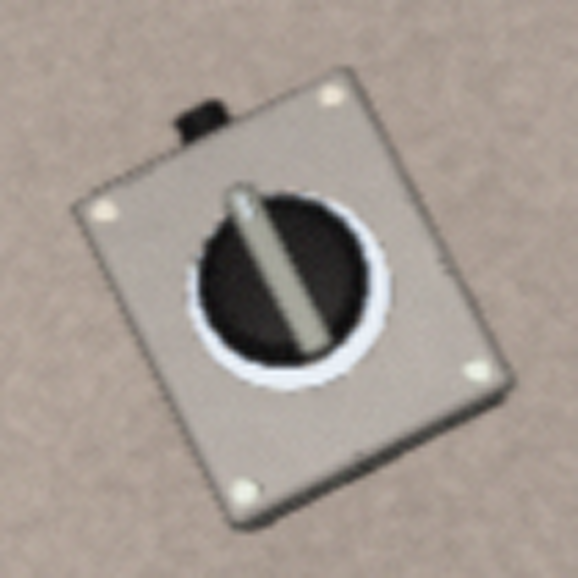

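View pics/sidez.png

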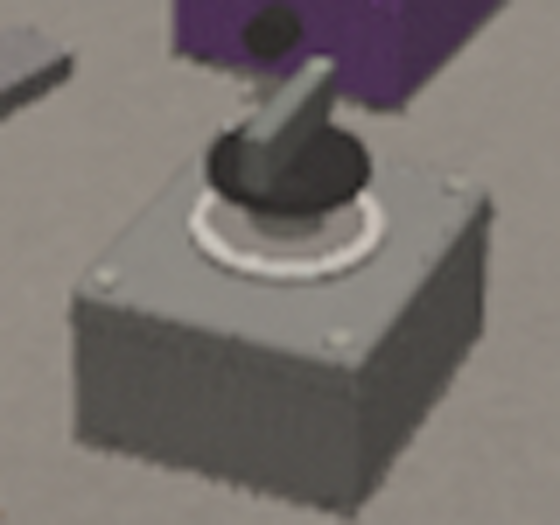

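The bar's centre is at (0.5535, 0.1285) and it lies at 27°, with the tick end towards +x/+y. I'll close the fingers and go above it with the tool turned clockwise.

{"api": "play_rows", "payload": {"increments": [{"dx":0.1,"dy":-1.1,"dz":1.6,"rx":0.04,"gripper":1},{"dx":0.4,"dy":-3.4,"dz":4.8,"rx":0.12,"gripper":1},{"dx":0.7,"dy":-5.8,"dz":8.1,"rx":0.2,"gripper":1},{"dx":1.0,"dy":-8.2,"dz":11.4,"rx":0.28,"gripper":1},{"dx":1.3,"dy":-10.6,"dz":14.7,"rx":0.36,"gripper":1},{"dx":1.6,"dy":-13.0,"dz":18.0,"rx":0.44,"gripper":1},{"dx":1.9,"dy":-15.4,"dz":21.3,"rx":0.52,"gripper":1},{"dx":2.2,"dy":-17.8,"dz":24.6,"rx":0.6,"gripper":1},{"dx":2.5,"dy":-20.2,"dz":27.9,"rx":0.68,"gripper":1},{"dx":2.8,"dy":-22.4,"dz":31.1,"rx":0.76,"gripper":1},{"dx":2.9,"dy":-24.2,"dz":33.6,"rx":0.84,"gripper":1},{"dx":3.0,"dy":-25.2,"dz":35.0,"rx":0.9,"gripper":1}], "squeeze": 30}}

```text
validation failed for argument at $.in...
```

{"api": "play_rows", "payload": {"increments": [{"dx":0.0,"dy":0.0,"dz":0.0,"rx":0.0,"ry":0.0,"rz":0.0,"gripper":1.0}], "squeeze": 30}}

```text
time: 0.88
position: [0.2179, 0.6124, 0.2275]
tcp_rot: [[-0.0, 0.335, 0.942], [-0.0, 0.942, -0.335], [-1.0, -0.0, -0.0]]
contact_force: [-0.1, -0.1, -0.8]
width: 0.96
```

All seven fields are needed in each row.

{"api": "play_rows", "payload": {"increments": [{"dx":0.1,"dy":-1.1,"dz":1.6,"rx":0.04,"ry":0,"rz":0,"gripper":1},{"dx":0.4,"dy":-3.4,"dz":4.8,"rx":0.12,"ry":0,"rz":0,"gripper":1},{"dx":0.7,"dy":-5.8,"dz":8.1,"rx":0.2,"ry":0,"rz":0,"gripper":1},{"dx":1.0,"dy":-8.2,"dz":11.4,"rx":0.28,"ry":0,"rz":0,"gripper":1},{"dx":1.3,"dy":-10.6,"dz":14.7,"rx":0.36,"ry":0,"rz":0,"gripper":1},{"dx":1.6,"dy":-13.0,"dz":18.0,"rx":0.44,"ry":0,"rz":0,"gripper":1},{"dx":1.9,"dy":-15.4,"dz":21.3,"rx":0.52,"ry":0,"rz":0,"gripper":1},{"dx":2.2,"dy":-17.8,"dz":24.6,"rx":0.6,"ry":0,"rz":0,"gripper":1},{"dx":2.5,"dy":-20.2,"dz":27.9,"rx":0.68,"ry":0,"rz":0,"gripper":1},{"dx":2.8,"dy":-22.4,"dz":31.1,"rx":0.76,"ry":0,"rz":0,"gripper":1},{"dx":2.9,"dy":-24.2,"dz":33.6,"rx":0.84,"ry":0,"rz":0,"gripper":1},{"dx":3.0,"dy":-25.2,"dz":35.0,"rx":0.9,"ry":0,"rz":0,"gripper":1}], "squeeze": 30}}

```text
time: 1.88
position: [0.4648, 0.2549, 0.1976]
tcp_rot: [[0.001, 0.949, 0.317], [-0.0, 0.317, -0.949], [-1.0, 0.001, 0.001]]
contact_force: [0.1, 0.3, 0.2]
width: 0.117
```

{"api": "play_rows", "payload": {"increments": [{"dx":0,"dy":0.6,"dz":2.0,"rx":0,"ry":0,"rz":0,"gripper":1},{"dx":0,"dy":1.5,"dz":5.0,"rx":0,"ry":0,"rz":0,"gripper":1},{"dx":0,"dy":2.5,"dz":8.5,"rx":0,"ry":0,"rz":0,"gripper":1},{"dx":0,"dy":3.5,"dz":11.8,"rx":0,"ry":0,"rz":0,"gripper":1},{"dx":0,"dy":4.2,"dz":14.2,"rx":0,"ry":0,"rz":0,"gripper":1},{"dx":0,"dy":4.5,"dz":15.1,"rx":0,"ry":0,"rz":0,"gripper":1},{"dx":0,"dy":4.5,"dz":15.1,"rx":0,"ry":0,"rz":0,"gripper":1},{"dx":0,"dy":4.5,"dz":15.1,"rx":0,"ry":0,"rz":0,"gripper":1}]}}

```text
time: 2.55
position: [0.5542, 0.1297, 0.1973]
tcp_rot: [[-0.001, 0.946, 0.323], [0.0, 0.323, -0.946], [-1.0, -0.0, -0.001]]
contact_force: [-0.5, 0.3, -0.4]
width: 0.004
```

```bash
python3 - <<'E'
from h import *
s=manip.get_image('side'); np.save('/tmp/side1.npy',s,allow_pickle=True)
cv2.imwrite('pics/side1.png',cv2.resize(s['frame'][130:260,245:375],None,fx=4.5,fy=4.5,interpolation=cv2.INTER_CUBIC))
o=manip.get_obs();print(o['position'],o['width'],o['contact_force'])
E
```

```text
[0.55384093 0.13024991 0.19728232] 0.004964072405159248 [ 0.83416721  0.92460724 -0.16036733]
```

View pics/side1.png

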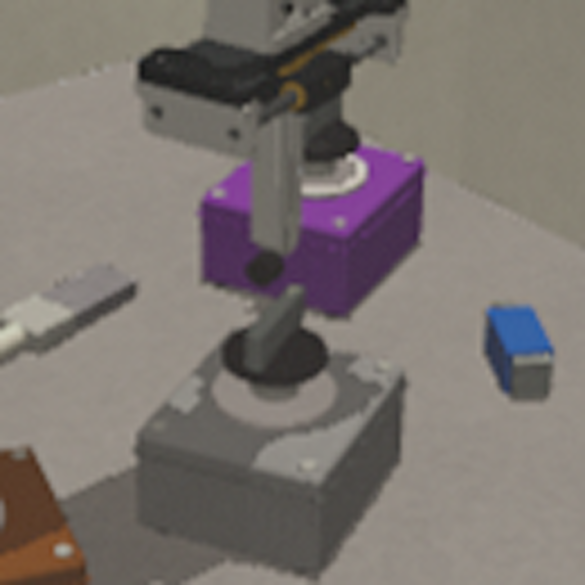

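The closed fingertips stand right above the bar. Now I'll press.

{"api": "play_rows", "payload": {"increments": [{"dx":0.8,"dy":-0.1,"dz":0.1,"rx":0,"ry":0,"rz":0,"gripper":1},{"dx":2.2,"dy":-0.1,"dz":0.1,"rx":0,"ry":0,"rz":0,"gripper":1},{"dx":3.2,"dy":-0.1,"dz":0.1,"rx":0,"ry":0,"rz":0,"gripper":1},{"dx":3.7,"dy":-0.1,"dz":0.1,"rx":0,"ry":0,"rz":0,"gripper":1},{"dx":3.9,"dy":-0.1,"dz":0.1,"rx":0,"ry":0,"rz":0,"gripper":1},{"dx":4.1,"dy":-0.1,"dz":0.1,"rx":0,"ry":0,"rz":0,"gripper":1},{"dx":4.3,"dy":-0.1,"dz":0.1,"rx":0,"ry":0,"rz":0,"gripper":1},{"dx":4.5,"dy":-0.1,"dz":0.1,"rx":0,"ry":0,"rz":0,"gripper":1},{"dx":4.7,"dy":-0.1,"dz":0.1,"rx":0,"ry":0,"rz":0,"gripper":1},{"dx":4.9,"dy":-0.1,"dz":0.1,"rx":0,"ry":0,"rz":0,"gripper":1},{"dx":4.9,"dy":-0.1,"dz":0.1,"rx":0,"ry":0,"rz":0,"gripper":1}]}}

```text
time: 3.52
position: [0.5543, 0.1284, 0.1498]
tcp_rot: [[0.001, 0.946, 0.323], [0.0, 0.323, -0.946], [-1.0, 0.001, 0.0]]
contact_force: [-2.7, 1.4, 5.4]
width: 0.007
```

{"api": "play_rows", "payload": {"increments": [{"dx":0.1,"dy":0,"dz":0,"rx":0,"ry":0,"rz":0,"gripper":1},{"dx":0.2,"dy":0,"dz":0,"rx":0,"ry":0,"rz":0,"gripper":1},{"dx":0.3,"dy":0,"dz":0,"rx":0,"ry":0,"rz":0,"gripper":1},{"dx":0.35,"dy":0,"dz":0,"rx":0,"ry":0,"rz":0,"gripper":1},{"dx":0.35,"dy":0,"dz":0,"rx":0,"ry":0,"rz":0,"gripper":1}]}}

```text
time: 3.93
position: [0.5544, 0.1284, 0.1469]
tcp_rot: [[0.001, 0.946, 0.323], [0.0, 0.323, -0.946], [-1.0, 0.001, 0.0]]
contact_force: [-4.1, 0.6, 8.6]
width: 0.005
```

That is about 11 mm in. Now I'll lift off and look.

{"api": "play_rows", "payload": {"increments": [{"dx":-0.4,"dy":0,"dz":0,"rx":0,"ry":0,"rz":0,"gripper":1},{"dx":-1.0,"dy":0,"dz":0,"rx":0,"ry":0,"rz":0,"gripper":1},{"dx":-2.0,"dy":0,"dz":0,"rx":0,"ry":0,"rz":0,"gripper":1},{"dx":-3.0,"dy":0,"dz":0,"rx":0,"ry":0,"rz":0,"gripper":1},{"dx":-3.5,"dy":0,"dz":0,"rx":0,"ry":0,"rz":0,"gripper":1},{"dx":-3.5,"dy":0,"dz":0,"rx":0,"ry":0,"rz":0,"gripper":1}]}}

```text
time: 4.43
position: [0.5551, 0.1281, 0.1821]
tcp_rot: [[0.004, 0.946, 0.323], [0.0, 0.323, -0.946], [-1.0, 0.003, 0.001]]
contact_force: [-0.4, 0.1, 1.2]
width: 0.005
```

```bash
cat > m.py <<'E'
from h import *
import sys
def bar(tag,lo=.117,ref=(.5535,.1285)):
    s=manip.get_image('side')
    cv2.imwrite(f'pics/{tag}.png',cv2.resize(s['frame'][130:260,245:375],None,fx=4.5,fy=4.5,interpolation=cv2.INTER_CUBIC))
    V,U=np.mgrid[185:260,265:345]; P=np.array([world(s,u,v) for u,v in zip(U.ravel(),V.ravel())])
    near=np.hypot(P[:,0]-ref[0],P[:,1]-ref[1])<.036
    m=near&(P[:,2]>lo)&(P[:,2]<.15);q=P[m]
    print('bar n',m.sum(),'zmax',np.sort(q[:,2])[-5:] if len(q) else None, cv2.minAreaRect(q[:,:2].astype(np.float32)*1000) if len(q)>4 else '')
    b=(abs(P[:,2]-.074)<.004)&(np.hypot(P[:,0]-ref[0],P[:,1]-ref[1])<.1)
    print('box',cv2.minAreaRect(P[b][:,:2].astype(np.float32)*1000))
    o=manip.get_obs();print(o['position'],o['contact_force'],o['time'])
if __name__=='__main__': bar(sys.argv[1])
E
python3 - <<'E'
from m import *
s=np.load('/tmp/side1.npy',allow_pickle=True).item()
real=manip.get_image
manip_get=lambda n:s
import m
class M: 
    get_image=staticmethod(lambda n:s); get_obs=staticmethod(manip.get_obs)
m.manip=M; bar('tmp')
m.manip=manip; bar('latched')
E
```

```text
bar n 122 zmax [0.13576275 0.13577065 0.13635085 0.13645676 0.13708627] ((552.2966918945312, 127.21501922607422), (67.17684936523438, 12.817670822143555), 27.57716178894043)
box ((553.3922729492188, 127.00616455078125), (139.31097412109375, 119.22962188720703), 27.65604591369629)
[0.55505746 0.12807966 0.18209189] [-0.35264025  0.10733762  1.24830974] 4.4333
bar n 89 zmax [0.12744719 0.12763971 0.12769702 0.1281442  0.12853306] ((553.9810791015625, 128.45033264160156), (69.43110656738281, 13.214686393737793), 27.0865478515625)
box ((552.95166015625, 127.17352294921875), (142.695556640625, 118.9031753540039), 25.942241668701172)
[0.55451763 0.12802999 0.18104384] [ 0.07251566 -0.28849582  0.24373754] 4.4833
```

View pics/latched.png

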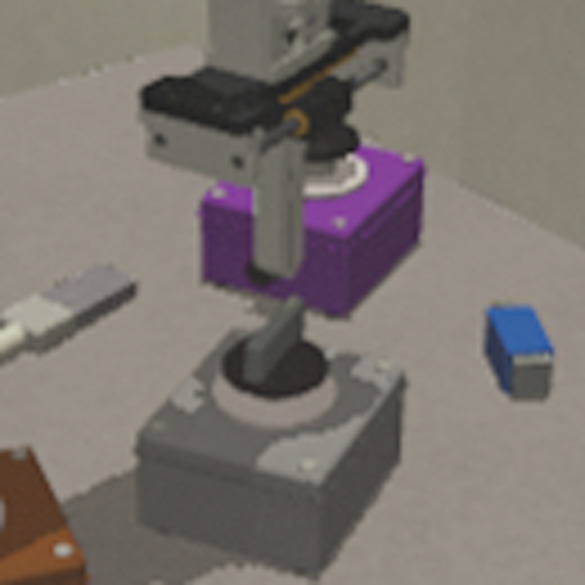

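It is latched: the bar's top is at 127.5 mm and the box has not moved. Next I'll put the finger beside the bar's tick end, on its +y side, with the tips at 119 mm.

{"api": "play_rows", "payload": {"increments": [{"dx":0,"dy":0.6,"dz":-0.9,"rx":0,"ry":0,"rz":0,"gripper":1},{"dx":0,"dy":1.2,"dz":-1.8,"rx":0,"ry":0,"rz":0,"gripper":1},{"dx":0,"dy":1.6,"dz":-2.4,"rx":0,"ry":0,"rz":0,"gripper":1},{"dx":0.5,"dy":1.6,"dz":-2.4,"rx":0,"ry":0,"rz":0,"gripper":1},{"dx":1.5,"dy":1.6,"dz":-2.4,"rx":0,"ry":0,"rz":0,"gripper":1},{"dx":2.6,"dy":1.6,"dz":-2.4,"rx":0,"ry":0,"rz":0,"gripper":1},{"dx":3.5,"dy":1.6,"dz":-2.4,"rx":0,"ry":0,"rz":0,"gripper":1},{"dx":3.9,"dy":1.6,"dz":-2.4,"rx":0,"ry":0,"rz":0,"gripper":1},{"dx":3.9,"dy":1.6,"dz":-2.4,"rx":0,"ry":0,"rz":0,"gripper":1}]}}

```text
time: 5.23
position: [0.5601, 0.1556, 0.1388]
tcp_rot: [[-0.004, 0.946, 0.323], [-0.0, 0.323, -0.946], [-1.0, -0.004, -0.001]]
contact_force: [0.2, 0.7, -0.1]
width: 0.004
```

```bash
python3 m.py beside
```

```text
bar n 190 zmax [0.14858698 0.14885583 0.14915856 0.14953643 0.14989276] ((546.809814453125, 139.61627197265625), (66.51399230957031, 37.73599624633789), 27.068843841552734)
box ((552.2490844726562, 127.09355163574219), (141.57276916503906, 118.52252197265625), 26.897581100463867)
[0.56071197 0.15564819 0.139876  ] [0.55965951 0.22052484 0.30639593] 5.2833
```

View pics/beside.png

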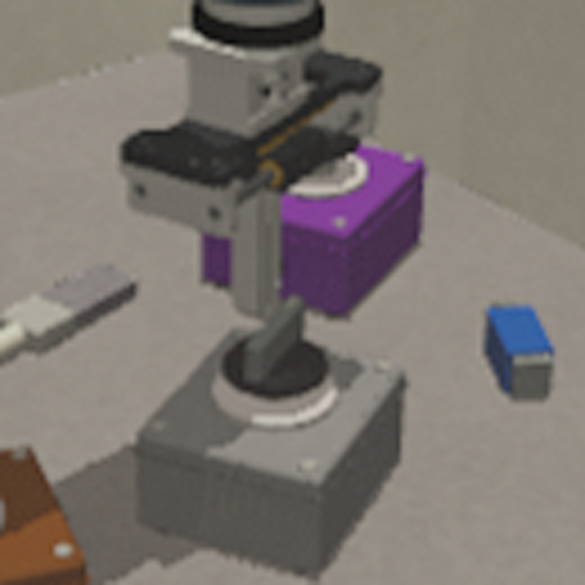

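```bash
python3 - <<'E'
from h import *
a=np.radians(27);c=np.array([.5535,.1285]);e=np.array([np.cos(a),np.sin(a)]);n=np.array([-e[1],e[0]])
p0=np.array([.5610,.1558]); Y=np.array([.946,.323]);Z=np.array([.323,-.946])
for th,o in [(0,.018),(0,.016),(.08,.0155),(.16,.015),(.24,.015),(.32,.015),(.4,.015),(.48,.015),(.56,.015),(.62,.015),(.68,.015),(.72,.015),(.76,.015),(.8,.015)]:
    R=np.array([[np.cos(th),np.sin(th)],[-np.sin(th),np.cos(th)]])
    d=(c+R@(.02*e+o*n)-p0)*100; print(th,o,'dy %.2f dz %.2f'%(d@Y,d@Z))
E
```

```text
0 0.018 dy 0.13 dz 0.28
0 0.016 dy 0.16 dz 0.47
0.08 0.0155 dy 0.31 dz 0.67
0.16 0.015 dy 0.43 dz 0.88
0.24 0.015 dy 0.54 dz 1.04
0.32 0.015 dy 0.64 dz 1.22
0.4 0.015 dy 0.72 dz 1.40
0.48 0.015 dy 0.79 dz 1.59
0.56 0.015 dy 0.84 dz 1.78
0.62 0.015 dy 0.87 dz 1.93
0.68 0.015 dy 0.89 dz 2.08
0.72 0.015 dy 0.90 dz 2.18
0.76 0.015 dy 0.91 dz 2.28
0.8 0.015 dy 0.91 dz 2.38
```

{"api": "play_rows", "payload": {"increments": [{"dx":0,"dy":0.13,"dz":0.28,"rx":0,"ry":0,"rz":0,"gripper":1},{"dx":0,"dy":0.16,"dz":0.47,"rx":0,"ry":0,"rz":0,"gripper":1},{"dx":0,"dy":0.31,"dz":0.67,"rx":0.08,"ry":0,"rz":0,"gripper":1},{"dx":0,"dy":0.43,"dz":0.88,"rx":0.16,"ry":0,"rz":0,"gripper":1},{"dx":0,"dy":0.54,"dz":1.04,"rx":0.24,"ry":0,"rz":0,"gripper":1},{"dx":0,"dy":0.64,"dz":1.22,"rx":0.32,"ry":0,"rz":0,"gripper":1},{"dx":0,"dy":0.72,"dz":1.4,"rx":0.4,"ry":0,"rz":0,"gripper":1},{"dx":0,"dy":0.79,"dz":1.59,"rx":0.48,"ry":0,"rz":0,"gripper":1},{"dx":0,"dy":0.84,"dz":1.78,"rx":0.56,"ry":0,"rz":0,"gripper":1},{"dx":0,"dy":0.87,"dz":1.93,"rx":0.62,"ry":0,"rz":0,"gripper":1},{"dx":0,"dy":0.89,"dz":2.08,"rx":0.68,"ry":0,"rz":0,"gripper":1}]}}

```text
time: 6.2
position: [0.5772, 0.1397, 0.1418]
tcp_rot: [[0.002, 0.938, -0.347], [0.002, -0.347, -0.938], [-1.0, 0.001, -0.002]]
contact_force: [-0.8, 3.0, -0.6]
width: 0.006
```

```bash
python3 m.py turned
```

```text
bar n 244 zmax [0.14875611 0.14904269 0.14954265 0.14983242 0.14995844] ((554.4855346679688, 134.51885986328125), (31.720027923583984, 66.51761627197266), 78.6404037475586)
box ((552.71533203125, 126.77168273925781), (140.3864288330078, 119.67587280273438), 26.182411193847656)
[0.57723817 0.13947587 0.14177534] [ 0.63928648  3.1125041  -0.14558346] 6.25
```

View pics/turned.png

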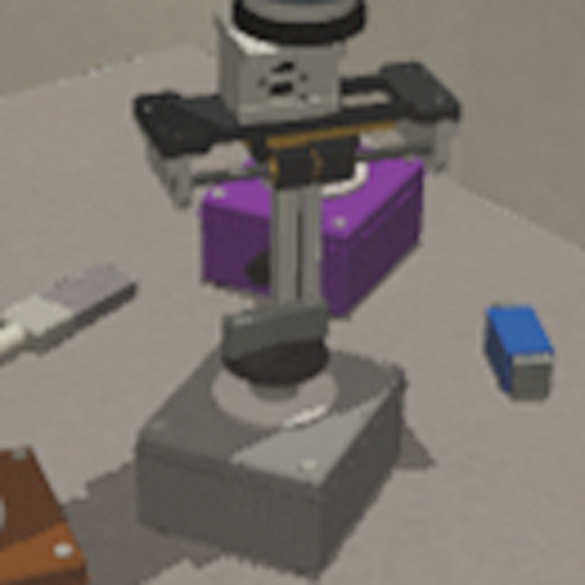

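The head is turned and the button is up, since its stem shows again above the collar. I'll hold briefly, then back the finger off square to the bar and go up.

{"api": "play_rows", "payload": {"increments": [{"dx":0,"dy":0,"dz":0,"rx":0,"ry":0,"rz":0,"gripper":1},{"dx":0,"dy":0,"dz":0,"rx":0,"ry":0,"rz":0,"gripper":1},{"dx":0,"dy":0,"dz":0,"rx":0,"ry":0,"rz":0,"gripper":1},{"dx":0,"dy":0,"dz":-0.5,"rx":0,"ry":0,"rz":0,"gripper":1},{"dx":0,"dy":0,"dz":-1.3,"rx":0,"ry":0,"rz":0,"gripper":1},{"dx":0,"dy":0,"dz":-2.3,"rx":0,"ry":0,"rz":0,"gripper":1},{"dx":0,"dy":0,"dz":-3.2,"rx":0,"ry":0,"rz":0,"gripper":1},{"dx":-0.5,"dy":0,"dz":-3.8,"rx":0,"ry":0,"rz":0,"gripper":1},{"dx":-2.5,"dy":0,"dz":-4.2,"rx":0,"ry":0,"rz":0,"gripper":1},{"dx":-5.0,"dy":0,"dz":-4.5,"rx":0,"ry":0,"rz":0,"gripper":1},{"dx":-7.0,"dy":0,"dz":-4.5,"rx":0,"ry":0,"rz":0,"gripper":1},{"dx":-7.0,"dy":0,"dz":-4.5,"rx":0,"ry":0,"rz":0,"gripper":1}]}}

```text
time: 7.25
position: [0.5947, 0.1823, 0.2165]
tcp_rot: [[0.009, 0.939, -0.343], [0.001, -0.343, -0.939], [-1.0, 0.008, -0.004]]
contact_force: [0.2, -0.2, 0.7]
width: 0.008
```

```bash
python3 m.py after; python3 - <<'E'
from h import *
s=manip.get_image('top'); cv2.imwrite('pics/topend.png',s['frame'])
E
```

```text
bar n 125 zmax [0.13554035 0.1357485  0.13580851 0.13597774 0.13627713] ((554.2006225585938, 128.38150024414062), (69.44400787353516, 13.652709007263184), 27.404897689819336)
box ((553.1195068359375, 126.89411163330078), (141.8474578857422, 119.40232849121094), 27.595043182373047)
[0.59357775 0.18200942 0.21379211] [-0.35458468 -1.53993532  0.37325323] 7.3
```

View pics/after.png

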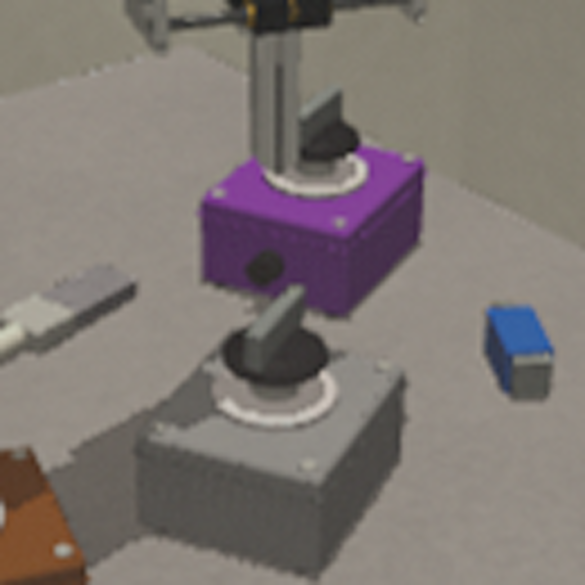

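View pics/topend.png

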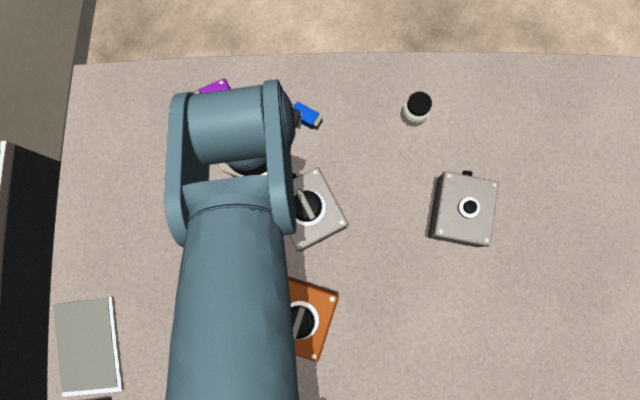

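The button is up, with the bar's top at 136 mm. The bar is back at 27°, the box is where it was and the arm is clear.

```bash
python3 -c "
from workcell import manip
print(manip.sign_off())"
```

```text
the job is handed in; nothing more can be done
None
```

The stop button test is done and handed in at about 7.3 s on the robot's clock; the hand-in gave no verdict.

- **Press:** I pressed the grey box's stop button about 11 mm in with the closed fingertips. With the finger off, the bar's top stayed at about 127.5 mm, so the button was latched.
- **Turn and release:** I pushed the bar's tick end clockwise by about 0.7 rad. The button popped up, and I backed the finger off sideways and then up.
- **Last checks:**
  - **Stop button:** the bar's top is at 136 mm (fully up), and the bar is back at about 27°, as at the start.
  - **Stop box:** it is within about 1 mm of where it stood.
  - **Other things:** the start box, jar and plug look unmoved in the pictures, and so does the brush as far as it showed. The start button was not touched.
  - **Arm:** the fingers are about 55 mm clear above the bar.

No check failed. The last force reading was about 1.6 N sideways with the arm in free air, which I took to be noise from the move settling. The first move call was refused because its rows lacked two fields, and nothing moved.

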